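# Hang the check weight on the spring balance

### The arm

A 7-joint arm with a two-finger parallel gripper is mounted at the origin on a cart in front of the work surface, level with it; the furniture and walls round the work are solid. World frame = base frame: x ahead of the robot, y to its left, z up, the work surface at z = 0. Lengths are in mm, angles in rad, forces in N, time in s.
With the tool pointing down it reaches from about 400 to 875 mm from the base axis. Payload 4.4 kg.
Tool frame: the origin (TCP) lies midway between the tips of the shut fingers; the grasp point (between the pads) lies behind it (ctrl.grip_point_offset is the x of the grasp point in the tool frame, in mm); x points along the fingers, z is the direction in which the jaws open and shut, and the axes are right-handed (so a half turn about x gives the same grasp; the last joint's range is limited). The gripper opens to 85 mm and grips with 20 to 120 N. Pads are 22 mm wide; open, the fingers measure 114 mm over their backs; the gripper's body (76 mm by 85 mm) begins 54 mm behind the grasp point. The pads swing forward as they close: fully open they stand 13 mm farther back than shut.
Start: joints at [1.16, 0.628, 0.038, 1.517, -0.027, 0.996, -0.02], TCP at [219.733, -611.748, 231.313] pointing down, gripper open.
Joint ranges: [-3.06, 3.06], [-0.37, 2.12], [-1.25, 1.32], [0.18, 2.47], [-1.1, 4.24], [0.23, 1.98], [-2.94, 2.94]. Speed limits (rad/s): [2.57, 2.57, 3.14, 3.14, 3.14, 3.14, 3.14].

### API

Orientations are given as [roll, pitch, yaw] about the fixed x, y, z axes, in that order (R = Rz(yaw) Ry(pitch) Rx(roll)).
In Python, from cell import status, eyes, ctrl gives the robot as it stands. The module is installed in compiled form; this text tells all that it offers.
- The arm moves only by the tool apply_moves, never from a script. Its argument "targets" is a list of rows, each a list of 3 entries, a list of its own where there are three numbers: the shift along the tool's x, y, z in mm, then the turn about the tool's x in degrees, then the finger opening in mm, from 0 to 85.4. In form: [[[dx, dy, dz], roll, claw], ...]. A call has 1 to 10 rows; each row shifts and turns the pose as measured when the row begins, along the tool's axes as they then stand; what a row does not reach is not made up. A row lasts 1/8 s, in which the tool goes at most 62.5 mm and 10.7 degrees, less where a joint would pass 70% of its speed; a pose out of reach is approached as far as the arm can. A call is refused whole if a number of a shift passes 62.5 or a number of a turn 10.7, either way. A call with a gripper value outside its range is refused whole. The fingers move at their own pace and stop on an object; the grip force is fixed at half the most. Time passes only in rows, so rows that do not move let the fingers close. It gives the time, the measured TCP pose, the force and the opening at its end, in the units of the state.
- status.read_state(): the state, without advancing time (a new reading comes with each control period).
- eyes.get_image(name): name is "scene" or "side" or "wrist"; returns (picture, depth): 400x640x3 uint8, blue, green, red; 400x640 float32, mm along the optical axis (not along the pixel's ray), 0 where there is no reading.
- eyes.camera_params(name): a dict with "fx", "fy", "cx", "cy" (pixels), "dist" ([k1, k2, p1, p2, k3] as OpenCV has them; the pictures are not rectified), "R" (3x3) and "t" (3): a world point X has camera coordinates R X + t. Camera axes: x right, y down, z forward; pixel columns grow to the right and rows downward; lengths in mm; the calibration is good to about 2 mm. A picture is of the moment at which its call begins: read the wrist's pose just before it. camera_params takes no time and is no camera call; for the wrist camera it gives the pose at the moment of the call.
- ctrl.finish_job(): hands the job in, once; it reports no verdict.
The state is a dict: "clock": time; "qpos": joint angles; "qd": joint speeds; "tau": joint torques, N m; "eef_pos": TCP position; "tool_rot": TCP orientation; "force": force on the tool from outside, world axes, zero at the start; "torque": the same for the moment, N m; "width": finger opening in mm.
Only numpy, scipy, OpenCV 4.12 (cv2) and the standard library are available. Lean on these libraries where they do the work, as an engineer would, in place of code of your own. Each camera call takes 0.05 s, during which the arm holds its last target.

### The job

Check the bench spring balance: pick up the larger of the two check weights (the one with the wider round base) by the upright grip on top and hang its wire eye in the dip of the balance's sprung hook. Do not drop it on: keep hold while you lower it, until the hook has sunk and carries most of the weight, but without pushing the hook near its bottom stop; then let go and wait until it hangs still. Leave the smaller weight standing where it is.

Things in the scene. Friction and masses are not known exactly. Their poses are not given: they have to be found in the camera images.
- large_weight: Check weight to hang, steel, 0.3 kg +-10 %: round base 54 mm across, 25 mm high; on it an upright wire eye in its y-z plane, then a grip block 16 mm along y, 12 along x, from z = 76 to 120 mm. Origin: centre of the underside, z up; upright, yaw within 0.5 rad at the start. Close on the grip along y, fingertips no lower than z = 84 mm to clear the wire.
- large_weight_eye (a point): Underside of the arch's peak inside the large weight's eye, on its axis, z = 75 mm: must rest in the hook's dip. Eye: pointed arch of 6 mm wire, opening 44 mm wide along y and from z = 25 mm (base's top) to 75 mm in the middle, about 60 near its sides. A hook enters it along the weight's x.
- small_weight: The other check weight, to be left alone: same eye and grip at the same heights, but its base is only 36 mm across. Origin: centre of the underside, z up. The two may have changed places.
- hook_seat (a point): Lowest point of the hook's dip, on top of its 6 mm wire; 150 mm above the bench unloaded, moves with the hook. x: from the free end along the arm to the column, away from the robot (yaw within 0.25 rad); z up. From the 12 mm long flat dip the wire rises to a free tip (reaching x = -20, top 12 mm above the seat) and to a level arm behind (x = 18 to 104, top 14 mm above).
- hook (a joint): How far the hook has dipped, m: 0 unloaded, grows downwards, bottom stop at 0.037. Spring of 150 N/m, lightly damped: the large weight takes it down 17 to 21 mm, the small one 9 mm; after a sudden load it bobs for about a second.
- balance: The fixed spring balance. Origin on the bench under the hook's seat, axes as the seat's. Base plate 15 mm high, x = -55 to 160, y = -55 to 55 mm; column 230 mm high with a scale plate, front at x = 117 mm. To hang: bring the eye along +x over the free tip, arch above the tip and base below the wire, then lower into the dip and on as the hook yields.
Mind the look-alikes: they are no part of the job. Leave any brown look-alike of the large_weight alone.

How it is judged (in metres and radians):
On the way:
1. the large weight, still held, has been lowered until the hook has sunk under it (dip over 8 mm) (value of joint hook above 0.008 m and contact force between the fingers and large_weight above 0.5 N and distance between large_weight_eye and hook_seat below 0.015 m), for 0.1 s.
At the end, for the whole second after the job is handed in: Large weight hangs by its eye in the hook's dip (eye within 12 mm of seat), tilt under 15 deg, still (0.03 m/s, 0.5 rad/s), carried by the hook (over 1.5 N), which has dipped 12 to 27 mm and is still (0.01 m/s); small weight upright (10 deg), within 30 mm of its place (distance between large_weight_eye and hook_seat below 0.012 m and value of joint hook between 0.012 and 0.027 m and velocity of joint hook between -0.01 and 0.01 m/s and contact force between large_weight and hook above 1.5 N and angle between large_weight's own z axis and vertical below 0.26 rad and linear speed of large_weight below 0.03 m/s and angular speed of large_weight below 0.5 rad/s and angle between small_weight's own z axis and vertical below 0.17 rad and distance of small_weight from where it was at the start of the episode below 0.03 m); the robot touches nothing.
It fails at once if the hook is driven down to within 3 mm of its bottom stop (dip over 34 mm) (value of joint hook above 0.034 m).
It fails at once if the small weight is moved by more than 30 mm (distance of small_weight from where it was at the start of the episode above 0.03 m).
It also fails if it takes over 40 s, if anything falls off the work surface, if the arm or the gripper's body presses on something with over 40 N, if the wrist force passes 120 N, or if a joint passes its speed limit or range.

## Working session

There is one attempt and no reset: what is moved stays moved. The work goes in short steps, Python scripts to look and compute and a tool call to move; the robot and the scene stay as the last step left them, time stands still between calls to the robot, and variables do not carry over. Pictures are saved under pics/ and viewed, and the job is handed in when it is done.

Besides the shell and the picture viewer there is one more tool, called as name([rows], argument=value, ...), one row to a line, values as JSON. apply_moves: Moves the arm, as the interface text tells. Its arguments: {"type":"object","properties":{"targets":{"type":"array"}},"required":["targets"]}

```bash
mkdir -p pics; ls; cat > h.py <<'E'
import numpy as np, cv2
from cell import status, eyes, ctrl
def snap(name,fn):
    p=eyes.camera_params(name); im,d=eyes.get_image(name)
    cv2.imwrite('pics/'+fn+'.png',im); np.savez('pics/'+fn+'.npz',im=im,d=d,**{k:np.array(v) for k,v in p.items()})
    return im,d,p
def load(fn):
    z=np.load('pics/'+fn+'.npz'); return z['im'],z['d'],{k:z[k] for k in ['fx','fy','cx','cy','dist','R','t']}
def K(p): return np.array([[p['fx'],0,p['cx']],[0,p['fy'],p['cy']],[0,0,1.]],float)
def ray(p,uv):
    n=cv2.undistortPoints(np.array(uv,float).reshape(-1,1,2),K(p),np.array(p['dist'],float)).reshape(-1,2)
    R=np.array(p['R']);t=np.array(p['t']).ravel()
    return -R.T@t,(np.c_[n,np.ones(len(n))])@R
def onz(p,uv,z):
    o,d=ray(p,uv); return o+d*((z-o[2])/d[:,2])[:,None]
def cloud(d,p):
    v,u=np.nonzero(d>0); o,r=ray(p,np.c_[u,v]); P=np.full(d.shape+(3,),np.nan); P[v,u]=o+r*d[v,u][:,None]; return P
def proj(p,X):
    return cv2.projectPoints(np.array(X,float).reshape(-1,1,3),cv2.Rodrigues(np.array(p['R'],float))[0],np.array(p['t'],float).ravel(),K(p),np.array(p['dist'],float))[0].reshape(-1,2)
E
python3 - <<'E'
from h import *
print(status.read_state(), ctrl.grip_point_offset)
for n in ['scene','side','wrist']:
    im,d,p=snap(n,n+'0'); print(n,-np.array(p['R']).T@np.array(p['t']),p['fx'],np.array(p['R'])[2])
E
```

```text
pics
{'clock': 0.0, 'qpos': array([ 1.1602134 ,  0.62932954,  0.03842082,  1.51837874, -0.02701397,
        0.99630388, -0.01998327]), 'qd': array([ 1.37637544e-03, -1.92128822e-04,  3.99535398e-04,  8.27349746e-04,
       -6.28213323e-05,  5.58642020e-04,  2.04247047e-04]), 'tau': array([-7.03130831e-05, -5.63396430e+01,  1.22631636e+00, -1.93445063e+01,
        1.10984186e-02,  1.05486129e-02, -2.70710575e-05]), 'eef_pos': array([ 219.52401186, -611.13673727,  230.39602224]), 'tool_rot': array([-3.14138712,  1.56889392,  1.91581078]), 'force': array([-0.14169905,  0.10065797,  0.42026829]), 'torque': array([ 0.00054923, -0.03884269, -0.03743176]), 'width': 85.32642459834753} -18.700000000000003
scene [ 87.01026231 408.89908783 692.39386201] 410.3906440699936 [ 0.43863217 -0.61451859 -0.65572   ]
side [178.22022059 570.84841372 472.36677217] 363.42675991129363 [ 0.35747466 -0.84203056 -0.40397575]
wrist [ 287.68422431 -586.9916923   373.24899575] 323.50168171365715 [-0.26935072 -0.09586422 -0.95825896]
```

View pics/scene0.png

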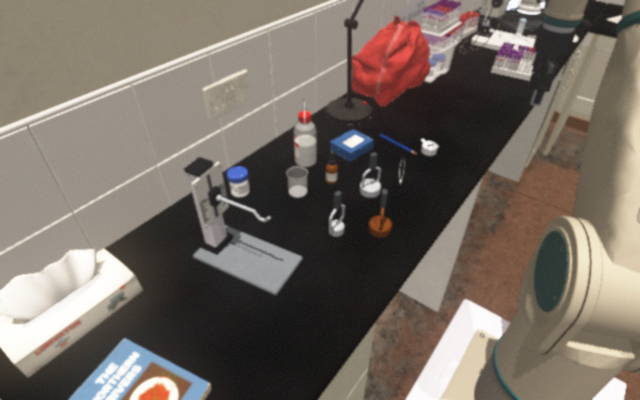

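View pics/side0.png

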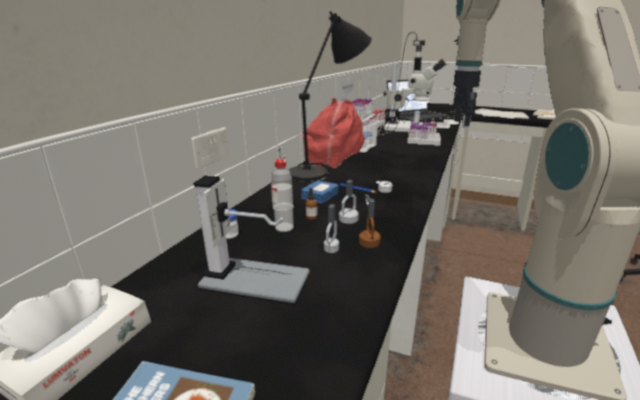

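View pics/wrist0.png

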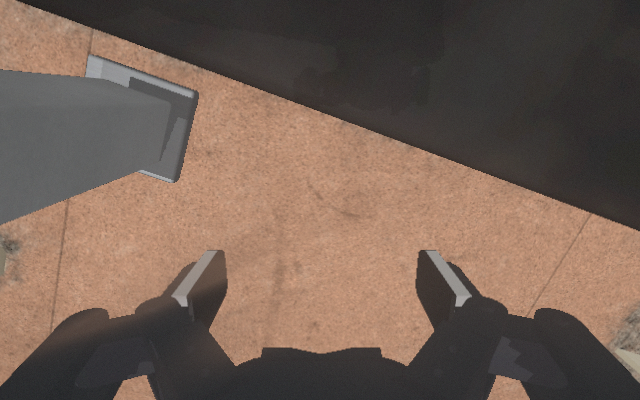

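The scene picture shows three candidates: a steel weight at (370,187) with a wide base, a steel weight at (337,228) with a narrower base, and a brown look-alike at (380,226). There is also a ring-like object at (402,170). The balance is at (215,215), with its hook tip at about (265,217). I'll crop and measure next.

```bash
python3 - <<'E'
from h import *
im,d,p=load('scene0')
cv2.imwrite('pics/c1.png',np.hstack([cv2.resize(im[140:250,310:420],(400,400),interpolation=3),cv2.resize(im[150:260,190:300],(400,400),interpolation=3)]))
im,d,p=load('side0')
cv2.imwrite('pics/c2.png',np.hstack([cv2.resize(im[160:270,300:410],(400,400),interpolation=3),cv2.resize(im[170:280,190:300],(400,400),interpolation=3)]))
for n in ['scene0','side0']:
    im,d,p=load(n);P=cloud(d,p)
    ok=np.isfinite(P[...,2])&(P[...,2]>10)&(P[...,2]<128)&(P[...,0]<800)&(P[...,0]>350)&(P[...,1]>-500)&(P[...,1]<200)
    nl,l,s,c=cv2.connectedComponentsWithStats(ok.astype(np.uint8))
    for i in range(1,nl):
        if s[i,4]>25:
            Q=P[l==i]; print(n,s[i],Q.min(0).round(),Q.max(0).round(),np.median(Q,0).round(),im[l==i].mean(0).round())
E
```

```text
scene0 [294 121  23  44 866] [ 666. -352.   10.] [ 723. -296.  128.] [ 682. -309.   76.] [141. 149. 157.]
scene0 [330 131  43  28 724] [ 580. -500.   10.] [ 677. -402.   35.] [ 620. -444.   30.] [154. 125. 104.]
scene0 [326 151  12  31 262] [ 570. -315.   10.] [ 601. -283.   96.] [ 582. -294.   46.] [63. 77. 97.]
scene0 [360 152  21  43 458] [ 453. -351.   10.] [ 506. -297.  122.] [ 478. -321.   26.] [137. 138. 139.]
scene0 [226 166  23  30 528] [ 722. -144.   10.] [775. -92.  67.] [ 736. -110.   55.] [162. 121. 111.]
scene0 [286 166  22  30 537] [ 601. -237.   10.] [ 654. -181.   68.] [ 624. -203.   45.] [120. 126. 130.]
scene0 [369 189  23  46 503] [ 360. -245.   10.] [ 414. -192.  121.] [ 383. -212.   25.] [36. 59. 99.]
scene0 [329 191  16  43 397] [ 447. -182.   10.] [ 479. -123.  121.] [ 463. -148.   49.] [119. 120. 121.]
scene0 [ 193  201  109   93 4510] [455. -36.  10.] [677. 105. 128.] [576.  44.  15.] [139. 139. 138.]
side0 [ 271  169   22   61 1088] [ 602. -343.   10.] [ 725. -181.  128.] [ 671. -300.   59.] [138. 142. 145.]
side0 [339 180  19  41 344] [ 454. -350.   10.] [ 507. -297.  121.] [ 478. -319.   26.] [128. 127. 126.]
side0 [301 182  37  35 655] [ 570. -500.   10.] [ 676. -283.   97.] [ 596. -414.   31.] [116. 107.  99.]
side0 [359 199  21  46 436] [ 360. -245.   10.] [ 412. -192.  120.] [ 385. -212.   26.] [47. 67. 96.]
side0 [324 205  14  45 331] [ 448. -177.   10.] [ 482. -125.  121.] [ 464. -146.   47.] [116. 116. 114.]
side0 [ 198  215  111   86 4040] [ 453. -135.   10.] [740. 105. 128.] [592.  48.  16.] [136. 135. 133.]
```

View pics/c1.png

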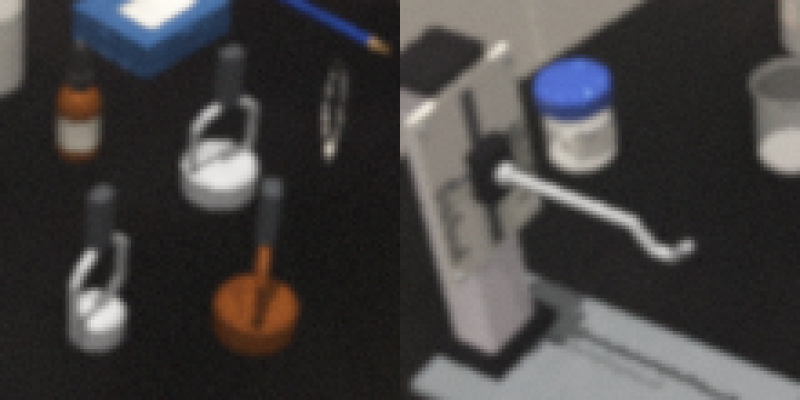

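View pics/c2.png

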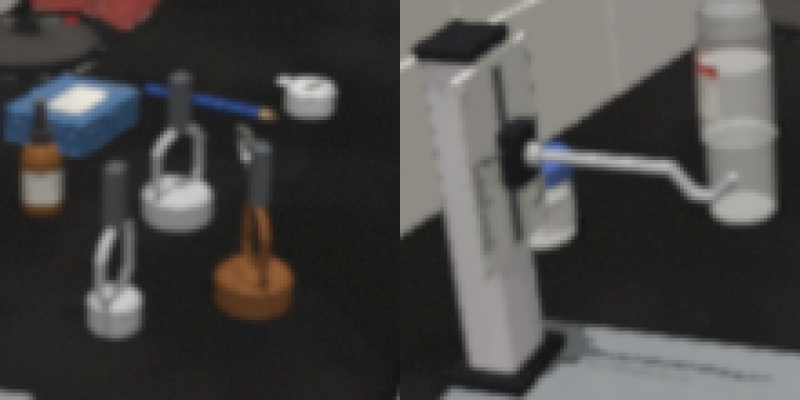

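The crop confirms the large weight: the steel one at scene (370,187), base extent about 53 mm. The other steel one, at (337,228), is about 34 mm wide. Next come yaw, hook seat and balance axes.

```bash
python3 - <<'E'
from h import *
A=[]
for n in ['scene0','side0']:
    im,d,p=load(n);P=cloud(d,p).reshape(-1,3);P=P[np.isfinite(P).all(1)]
    def box(c,r,z0,z1): return P[(np.hypot(P[:,0]-c[0],P[:,1]-c[1])<r)&(P[:,2]>z0)&(P[:,2]<z1)]
    for nm,c in [('L',(480,-323)),('S',(464,-147))]:
        g=box(c,40,84,118); a=box(c,40,32,74); b=box(c,40,23,28)
        ev=np.linalg.svd(a[:,:2]-a[:,:2].mean(0))[2][0]
        (bc,br)=cv2.minEnclosingCircle(b[:,:2].astype(np.float32))
        print(n,nm,'grip',len(g),g.mean(0).round(1),'arch',len(a),a.mean(0).round(1),'span',np.ptp((a[:,:2])@ev).round(),'ydir yaw',np.degrees(np.arctan2(ev[1],ev[0])).round(1),'base',np.round(bc,1),round(br,1))
    # plate
    q=P[(P[:,2]>12)&(P[:,2]<18)&(P[:,0]>440)&(P[:,0]<700)&(P[:,1]>-60)&(P[:,1]<130)]
    r=cv2.minAreaRect(q[:,:2].astype(np.float32)); print('plate',r,cv2.boxPoints(r).round())
    w=P[(P[:,2]>140)&(P[:,2]<175)&(P[:,0]>440)&(P[:,0]<700)&(P[:,1]>-60)&(P[:,1]<130)]
    w=w[np.argsort(w[:,0])]; print(len(w)); print(w[:60:2].round(0).tolist())
E
```

```text
scene0 L grip 86 [ 478.9 -322.5  102. ] arch 70 [ 480.6 -323.6   56.3] span 56.0 ydir yaw 67.5 base [ 477.1 -323.6] 26.7
scene0 S grip 93 [ 462.5 -149.4  102.1] arch 87 [ 464.3 -148.2   55.3] span 59.0 ydir yaw 89.7 base [ 463.4 -154.6] 16.6
plate ((567.6058349609375, 34.56147003173828), (214.29330444335938, 110.68595886230469), 9.781764030456543) [[453.  71.]
 [471. -38.]
 [683.  -2.]
 [664. 107.]]
605
[[497.0, 22.0, 159.0], [497.0, 21.0, 160.0], [499.0, 25.0, 160.0], [501.0, 23.0, 160.0], [501.0, 26.0, 159.0], [501.0, 22.0, 161.0], [503.0, 23.0, 158.0], [504.0, 26.0, 155.0], [506.0, 27.0, 152.0], [507.0, 26.0, 153.0], [509.0, 26.0, 149.0], [510.0, 26.0, 146.0], [512.0, 26.0, 148.0], [513.0, 28.0, 149.0], [514.0, 23.0, 149.0], [516.0, 25.0, 150.0], [518.0, 28.0, 149.0], [519.0, 28.0, 145.0], [520.0, 29.0, 148.0], [522.0, 26.0, 150.0], [522.0, 26.0, 152.0], [523.0, 28.0, 148.0], [524.0, 29.0, 151.0], [524.0, 27.0, 151.0], [525.0, 29.0, 153.0], [526.0, 27.0, 156.0], [527.0, 28.0, 159.0], [528.0, 28.0, 150.0], [529.0, 30.0, 154.0], [530.0, 31.0, 159.0]]
side0 L grip 68 [ 479.7 -321.9  
[... 333 characters left out ...]
0. -38.]
 [681.  -4.]
 [664. 105.]]
617
[[497.0, 22.0, 159.0], [499.0, 23.0, 162.0], [500.0, 25.0, 158.0], [502.0, 23.0, 159.0], [502.0, 26.0, 154.0], [502.0, 25.0, 160.0], [504.0, 26.0, 155.0], [505.0, 25.0, 150.0], [506.0, 27.0, 149.0], [507.0, 25.0, 150.0], [509.0, 27.0, 149.0], [510.0, 25.0, 152.0], [511.0, 27.0, 151.0], [512.0, 25.0, 147.0], [514.0, 26.0, 149.0], [515.0, 28.0, 148.0], [516.0, 25.0, 148.0], [518.0, 27.0, 149.0], [520.0, 27.0, 146.0], [521.0, 25.0, 148.0], [522.0, 27.0, 152.0], [522.0, 30.0, 154.0], [523.0, 26.0, 150.0], [525.0, 26.0, 154.0], [526.0, 29.0, 151.0], [526.0, 24.0, 155.0], [527.0, 25.0, 157.0], [528.0, 29.0, 154.0], [529.0, 26.0, 160.0], [529.0, 26.0, 157.0]]
```

```bash
cat >> h.py <<'E'
from scipy.spatial.transform import Rotation as Rn
def rel(target, zyaw):
    """shift in tool axes to world TCP target, and roll (deg) so that tool z lies along world yaw zyaw (mod 180)"""
    s=status.read_state(); R=Rn.from_euler('xyz',s['tool_rot']).as_matrix()
    z=R[:,2]; a=np.degrees(np.arctan2(z[1],z[0])); dy=(zyaw-a+90)%180-90
    print('t',round(s['clock'],2),'pos',s['eef_pos'].round(1),'x',R[:,0].round(3),'y',R[:,1].round(3),'zyaw',a.round(1),'roll',round(-dy,1),'shift',(R.T@(np.array(target)-s['eef_pos'])).round(1),'F',s['force'].round(2),'w',round(s['width'],1),'q7',s['qpos'].round(2))
E
python3 -c "
from h import *
rel((480.3,-324,200),68)"
```

```text
t 0.15 pos [ 219.6 -611.3  230.6] x [-0.     0.001 -1.   ] y [ 0.941  0.338 -0.   ] zyaw -70.2 roll 41.8 shift [  30.9  342.5 -182.2] F [-0.18  0.14 -0.35] w 85.5 q7 [ 1.16  0.63  0.04  1.52 -0.03  1.   -0.02]
```

apply_moves([
  [[0, 50, -26], 0, 85],
  [[0, 57, -30], 0, 85],
  [[0, 57, -30], 0, 85],
  [[0, 57, -30], 0, 85],
  [[0, 57, -30], 0, 85],
  [[0, 57, -30], 0, 85],
  [[0, 0, 0], 10.5, 85],
  [[0, 0, 0], 10.5, 85],
  [[0, 0, 0], 10.5, 85],
  [[0, 0, 0], 10.5, 85],
])

```text
clock: 1.4
eef_pos: [473.9, -332.8, 226.7]
tool_rot: [-2.133, 1.565, 2.169]
force: [0.2, 0.4, -0.0]
width: 85.1
```

```bash
python3 -c "
from h import *
rel((480.3,-324,86),68)
snap('wrist','w1')"
```

```text
t 1.4 pos [ 473.9 -332.8  226.7] x [-0.003  0.004 -1.   ] y [ 0.917 -0.399 -0.005] zyaw -113.5 roll -1.5 shift [140.7   3.  -10.2] F [ 0.17  0.4  -0.04] w 85.1 q7 [ 0.41  0.54  0.24  1.73 -0.16  0.9  -1.26]
```

View pics/w1.png

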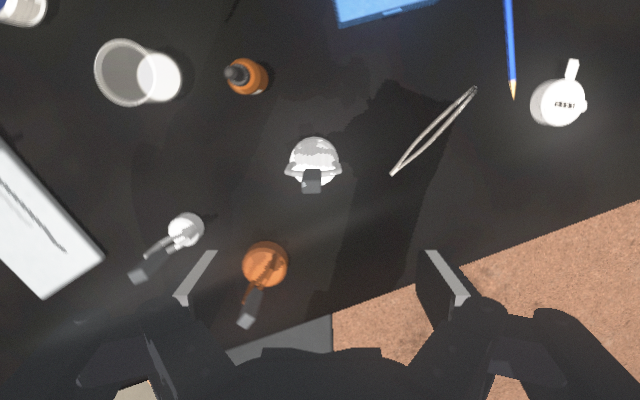

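The wrist view shows the large weight at (313,170), with its grip top at (312,181) and its eye parallel to the jaws. I'll refine the grip and yaw from this picture.

```bash
python3 - <<'E'
from h import *
im,d,p=load('w1'); P=cloud(d,p)
sub=P[120:210,260:360].reshape(-1,3); sub=sub[np.isfinite(sub).all(1)]
g=sub[(sub[:,2]>114)&(sub[:,2]<126)]; r=cv2.minAreaRect(g[:,:2].astype(np.float32)); print(len(g),g.mean(0),r)
a=sub[(sub[:,2]>33)&(sub[:,2]<74)]; ev=np.linalg.svd(a[:,:2]-a[:,:2].mean(0))[2][0]; print(len(a),a.mean(0),np.degrees(np.arctan2(ev[1],ev[0])))
b=sub[(sub[:,2]>21)&(sub[:,2]<29)]; print(cv2.minEnclosingCircle(b[:,:2].astype(np.float32)))
cv2.imwrite('pics/w1c.png',cv2.resize(im[120:210,265:365],(800,600*12//10*0+720-120),interpolation=2))
print(onz(p,[[287,173],[340,173],[303,192],[321,191]],[60,60,120,120]))
E
```

```text
311 [ 482.19829415 -328.19470085  119.56363405] ((481.7149658203125, -327.9595031738281), (15.360884666442871, 12.03344440460205), 66.55162811279297)
229 [ 482.49653404 -328.36928739   62.32119379] 68.00332899333014
((481.609130859375, -328.04388427734375), 26.64358139038086)
[[ 489.36820063 -303.27639581   60.        ]
 [ 468.70726908 -350.818122     60.        ]
 [ 480.08343909 -319.88133313  120.        ]
 [ 475.09611962 -333.45603282  120.        ]]
```

View pics/w1c.png

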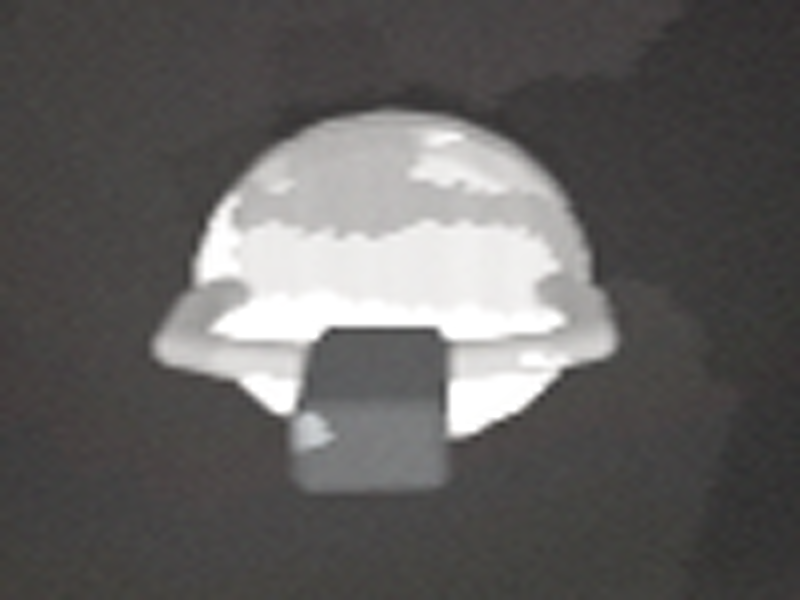

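```bash
python3 -c "
from h import *
rel((481.5,-327,150),67.6)"
```

```text
t 1.45 pos [ 474.  -332.6  226.6] x [-0.003  0.005 -1.   ] y [ 0.915 -0.403 -0.005] zyaw -113.8 roll -1.4 shift [76.6  5.  -8. ] F [-0.17 -0.58  0.42] w 85.4 q7 [ 0.41  0.54  0.24  1.73 -0.16  0.9  -1.27]
```

apply_moves([
  [[26, 5, -8], -1.4, 85],
  [[26, 0, 0], 0, 85],
  [[24, 0, 0], 0, 85],
  [[0, 0, 0], 0, 85],
  [[0, 0, 0], 0, 85],
])

```text
clock: 2.08
eef_pos: [482.5, -327.0, 149.3]
tool_rot: [-2.238, 1.566, 2.096]
force: [0.4, -0.2, 0.5]
width: 85.0
```

```bash
python3 - <<'E'
from h import *
rel((481.5,-327,86.5),67.6)
im,d,p=snap('wrist','w2'); P=cloud(d,p).reshape(-1,3); P=P[np.isfinite(P).all(1)]
P=P[np.hypot(P[:,0]-481,P[:,1]+326)<40]
g=P[(P[:,2]>114)&(P[:,2]<126)]; print(len(g),g.mean(0),cv2.minAreaRect(g[:,:2].astype(np.float32)))
E
```

```text
t 2.08 pos [ 482.5 -327.   149.3] x [-0.002  0.004 -1.   ] y [ 0.929 -0.369 -0.003] zyaw -111.7 roll 0.7 shift [62.8 -0.7  0.6] F [ 0.42 -0.16  0.51] w 85.0 q7 [ 0.42  0.64  0.2   1.79 -0.19  0.73 -1.23]
585 [ 482.71066998 -327.94378283  119.4765984 ] ((481.9287414550781, -327.6009216308594), (15.230281829833984, 12.118491172790527), 68.77544403076172)
```

View pics/w2.png

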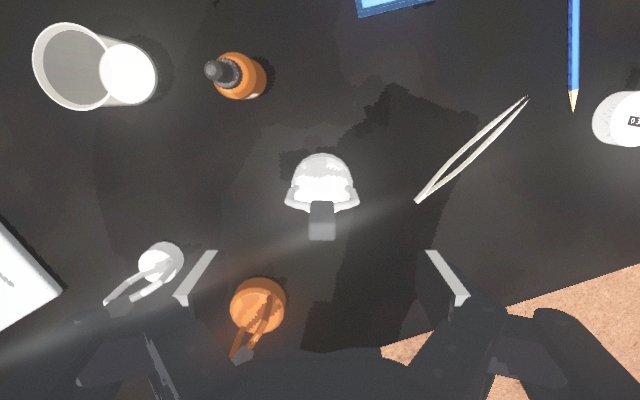

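The grip sits midway between the jaws, with its top at (321,222). It measures (482,-327.8), which agrees with the first picture. I'll descend 62.5 mm and close.

apply_moves([
  [[21, 0, 0], 0.4, 85],
  [[21, 0, 0], 0, 85],
  [[20, 0, 0], 0, 85],
  [[0, 0, 0], 0, 85],
])

```text
clock: 2.62
eef_pos: [485.5, -329.0, 90.9]
tool_rot: [1.782, 1.565, -0.172]
force: [0.9, -0.5, -0.6]
width: 84.9
```

```bash
python3 -c "
from h import *
rel((482,-327.5,86.5),68)"
```

```text
t 2.62 pos [ 485.5 -329.    90.9] x [ 0.006 -0.001 -1.   ] y [ 0.928 -0.374  0.006] zyaw -111.9 roll 0.1 shift [ 4.4 -3.9 -0.1] F [ 0.94 -0.48 -0.55] w 84.9 q7 [ 0.44  0.73  0.18  1.83 -0.21  0.6  -1.21]
```

apply_moves([
  [[4, -4, 0], 0, 85],
  [[0, 0, 0], 0, 85],
])

```text
clock: 2.88
eef_pos: [482.7, -328.3, 88.8]
tool_rot: [1.63, 1.562, -0.323]
force: [0.1, -0.3, -0.4]
width: 85.3
```

```bash
python3 -c "
from h import *
rel((482,-327.5,86.5),68)"
```

```text
t 2.88 pos [ 482.7 -328.3   88.8] x [ 0.009 -0.003 -1.   ] y [ 0.928 -0.373  0.009] zyaw -111.9 roll 0.1 shift [ 2.3 -1.  -0.5] F [ 0.07 -0.33 -0.44] w 85.3 q7 [ 0.44  0.73  0.17  1.84 -0.21  0.58 -1.2 ]
```

apply_moves([
  [[2, -1, 0], 0, 85],
  [[0, 0, 0], 0, 30],
  [[0, 0, 0], 0, 0],
  [[0, 0, 0], 0, 0],
  [[0, 0, 0], 0, 0],
  [[0, 0, 0], 0, 0],
  [[0, 0, 0], 0, 0],
  [[0, 0, 0], 0, 0],
])

```text
clock: 3.88
eef_pos: [482.9, -328.1, 88.2]
tool_rot: [1.626, 1.559, -0.327]
force: [0.3, -0.8, -0.4]
width: 15.0
```

```bash
python3 -c "
from h import *
rel((482,-327.5,86.5),68)
snap('wrist','w3')"
```

```text
t 3.88 pos [ 482.9 -328.1   88.2] x [ 0.011 -0.004 -1.   ] y [ 0.928 -0.373  0.012] zyaw -111.9 roll 0.1 shift [ 1.7 -1.  -0.2] F [ 0.27 -0.8  -0.41] w 15.0 q7 [ 0.44  0.73  0.17  1.84 -0.21  0.58 -1.2 ]
```

View pics/w3.png

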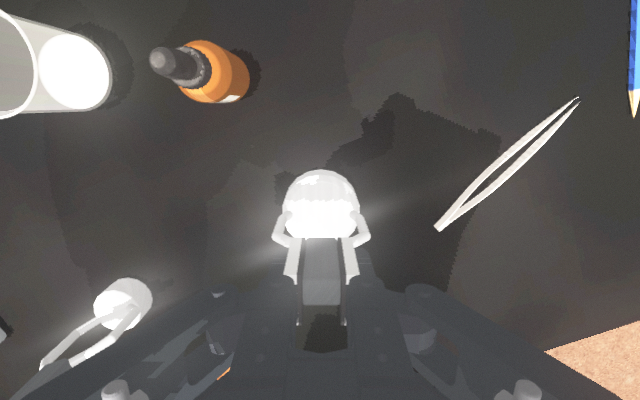

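apply_moves([
  [[-20, 0, 0], 0, 0],
  [[-45, 0, 0], 0, 0],
  [[-50, 0, 0], 0, 0],
  [[-50, 0, 0], 0, 0],
  [[0, 0, 0], 0, 0],
])

```text
clock: 4.55
eef_pos: [478.7, -326.5, 254.4]
tool_rot: [1.976, 1.567, 0.022]
force: [-0.2, -1.0, -2.9]
width: 15.1
```

```bash
python3 -c "
from h import *
rel((436.5,12,248),99.5)"
```

```text
t 4.55 pos [ 478.7 -326.5  254.4] x [ 0.004  0.    -1.   ] y [ 0.928 -0.374  0.003] zyaw -111.9 roll -31.4 shift [   6.3 -165.6 -298.2] F [-0.17 -0.96 -2.92] w 15.1 q7 [ 0.39  0.51  0.25  1.7  -0.15  0.95 -1.26]
```

apply_moves([
  [[0, -12, -20], 0, 0],
  [[0, -21, -38], 0, 0],
  [[0, -21, -38], 0, 0],
  [[0, -21, -38], 0, 0],
  [[0, -21, -38], 0, 0],
  [[0, -21, -38], 0, 0],
  [[0, -21, -38], 0, 0],
  [[0, -18, -30], 0, 0],
  [[0, 0, 0], -10.5, 0],
  [[0, 0, 0], -10.5, 0],
])

```text
clock: 5.8
eef_pos: [424.2, 2.6, 239.8]
tool_rot: [-1.681, 1.544, 3.021]
force: [1.1, -0.1, -3.2]
width: 14.8
```

```bash
python3 -c "
from h import *
rel((436.5,12,248),99.5)"
```

```text
t 5.8 pos [424.2   2.6 239.8] x [-0.027  0.003 -1.   ] y [ 1.    -0.011 -0.027] zyaw -90.6 roll -10.1 shift [-8.4 12.  -9.6] F [ 1.13 -0.13 -3.24] w 14.8 q7 [-0.16  0.31  0.11  2.08 -0.06  0.78 -1.59]
```

apply_moves([
  [[-8, 12, -9], -10.1, 0],
  [[0, 0, 0], 0, 0],
  [[0, 0, 0], 0, 0],
])

```text
clock: 6.18
eef_pos: [432.2, 11.1, 243.7]
tool_rot: [-1.804, 1.534, 3.075]
force: [-1.2, -0.3, -2.8]
width: 15.0
```

```bash
python3 - <<'E'
from h import *
rel((436.5,12,189),99.5)
snap('wrist','w4'); snap('side','s4'); snap('scene','sc4')
E
```

```text
t 6.17 pos [432.2  11.1 243.7] x [-0.037  0.002 -0.999] y [ 0.985  0.166 -0.036] zyaw -80.4 roll 0.1 shift [54.5  6.3  0.3] F [-1.24 -0.35 -2.77] w 15.0 q7 [-0.14  0.32  0.07  2.05 -0.04  0.81 -1.45]
```

View pics/w4.png

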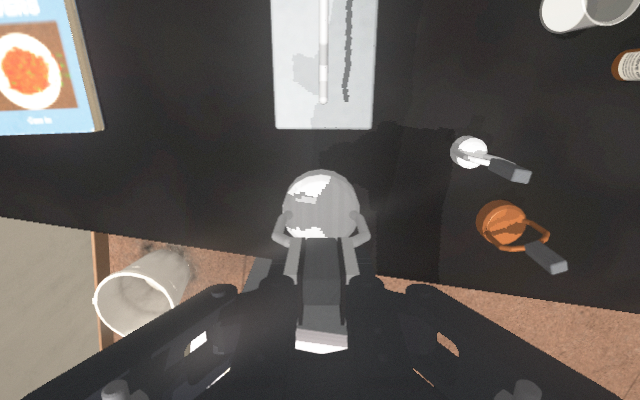

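View pics/s4.png

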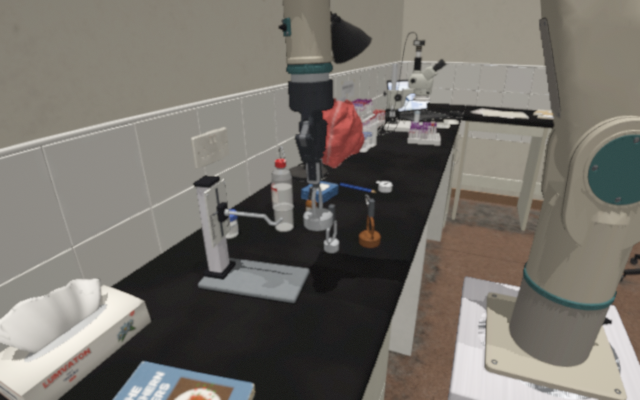

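View pics/sc4.png

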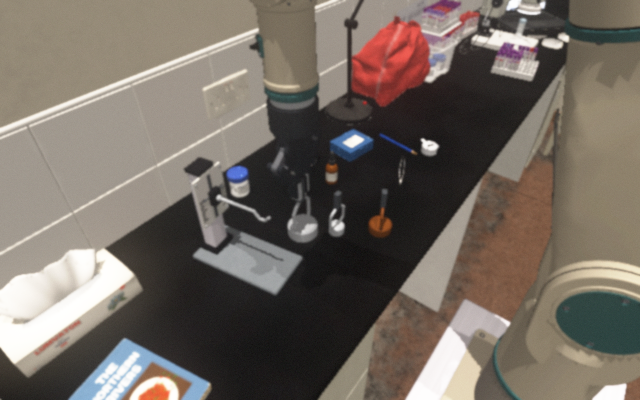

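The wrist picture shows the hook wire running down to its tip at (323,102), in line with the grip at (322,290). I'll measure both in the one camera.

```bash
python3 - <<'E'
from h import *
im,d,p=load('w4'); P=cloud(d,p); u=np.array([np.cos(np.radians(9.5)),np.sin(np.radians(9.5))]); v=np.array([-u[1],u[0]]); s=np.array([515.4,25.4])
Q=P.reshape(-1,3);Q=Q[np.isfinite(Q).all(1)]
L=np.c_[(Q[:,:2]-s)@u,(Q[:,:2]-s)@v,Q[:,2]]
w=L[(L[:,2]>135)&(L[:,2]<175)&(L[:,0]>-40)&(L[:,0]<110)&(abs(L[:,1])<15)]
for a in range(-30,100,6):
    k=w[(w[:,0]>=a)&(w[:,0]<a+6)]
    if len(k): print(a,len(k),k.mean(0).round(1),k[:,1].min().round(1),k[:,1].max().round(1))
pl=L[(L[:,2]>12)&(L[:,2]<18)]; print('plate y',pl[:,1].min(),pl[:,1].max(),'x0',pl[:,0].min())
b=L[(abs(L[:,0]+80)<50)&(abs(L[:,1])<50)]
print('zhist',np.histogram(b[:,2],bins=range(120,300,10)))
base=b[(b[:,2]>165)&(b[:,2]<190)]; print(cv2.minEnclosingCircle(base[:,:2].astype(np.float32)),base.mean(0))
fx=[]
for n in ['scene0','side0']:
    im,d,p=load(n);P=cloud(d,p).reshape(-1,3);P=P[np.isfinite(P).all(1)]
    L=np.c_[(P[:,:2]-s)@u,(P[:,:2]-s)@v,P[:,2]]
    w=L[(L[:,2]>135)&(L[:,2]<175)&(L[:,0]>-40)&(L[:,0]<90)&(abs(L[:,1])<15)]
    for lo,hi in [(-25,-12),(-6,6),(20,50),(50,90)]:
        k=w[(w[:,0]>=lo)&(w[:,0]<hi)]; print(n,lo,len(k),k.mean(0).round(1),k[:,0].min().round(1))
for n in ['s4','sc4']:
    im,d,p=load(n);P=cloud(d,p).reshape(-1,3);P=P[np.isfinite(P).all(1)]
    L=np.c_[(P[:,:2]-s)@u,(P[:,:2]-s)@v,P[:,2]]
    b=L[(abs(L[:,0]+80)<50)&(abs(L[:,1])<50)&(L[:,2]>130)]
    base=b[b[:,2]<182]; print(n,base.min(0),base.max(0),base.mean(0))
E
```

```text
-18 75 [-14.8  -1.2 160.9] -3.8 1.5
-12 86 [ -9.1  -1.3 155.9] -3.9 1.6
-6 72 [ -2.9  -1.5 150.4] -3.9 0.9
0 75 [  3.   -1.5 149.8] -3.8 0.9
6 91 [  9.2  -1.6 152.2] -4.5 0.9
12 109 [ 15.   -1.4 158.7] -4.4 1.5
18 111 [ 20.9  -1.4 163.1] -4.2 1.5
24 109 [ 27.   -1.4 163.6] -4.2 1.4
30 110 [ 33.   -1.4 163.6] -4.1 1.4
36 114 [ 39.1  -1.4 163.5] -4.1 1.4
42 7 [ 42.3  -1.4 163. ] -4.1 1.4
plate y -332.42584670064895 371.56667590749396 x0 -412.5070663776214
zhist (array([   0,    0,    0,   33,  167, 1258, 2885,  106,  123,  152,  356,
        163,  342,  911, 1154, 1938, 1805]), array([120, 130, 140, 150, 160, 170, 180, 190, 200, 210, 220, 230, 240,
       250, 260, 270, 280, 290]))
((-88.59658813476562, -0.043315768241882324), 26.721996307373047) [-8.39023663e+01 -6.13222584e-02  1.80040073e+02]
scene0 -25 13 [-15.6   0.8 158.7] -19.0
scene0 -6 18 [ -0.2   1.3 148.3] -5.8
scene0 20 44 [ 34.2   0.6 161.9] 20.1
scene0 50 57 [ 70.1   0.7 162. ] 50.6
side0 -25 12 [-14.6   0.7 158. ] -18.3
side0 -6 17 [ -0.    0.6 147.8] -5.7
side0 20 44 [ 35.2   0.9 161.8] 20.6
side0 50 56 [ 70.2   0.4 161.6] 50.0
s4 [-116.32197014  -20.65231604  156.8181067 ] [-63.69534436  28.82224211 181.9750633 ] [-92.96900218  14.52702405 173.39919415]
sc4 [-116.57427774  -21.52402244  157.12992479] [-62.92785139  28.96750628 181.95196439] [-95.27900416   9.30696259 175.5655196 ]
```

apply_moves([
  [[18, 0, 0], 0, 0],
  [[18, 0, 0], 0, 0],
  [[17, 0, 0], 0, 0],
  [[0, 0, 0], 0, 0],
])

```text
clock: 6.82
eef_pos: [430.7, 10.5, 190.1]
tool_rot: [-1.791, 1.537, 3.084]
force: [0.1, 0.3, -1.8]
width: 14.8
```

```bash
cat >> h.py <<'E'
U=np.array([np.cos(np.radians(9.5)),np.sin(np.radians(9.5))]); V=np.array([-U[1],U[0]]); S=np.array([515.4,25.4])
def loc(tu,tv,tz):
    p=status.read_state()['eef_pos']; print('local',((p[:2]-S)@U).round(1),((p[:2]-S)@V).round(1))
    xy=S+tu*U+tv*V; rel((xy[0],xy[1],tz),99.5)
E
python3 -c "
from h import *
loc(1.5,-1.8,190)"
```

```text
local -86.0 -0.7
t 6.83 pos [430.7  10.5 190.1] x [-0.034  0.002 -0.999] y [ 0.986  0.162 -0.033] zyaw -80.7 roll -0.2 shift [-2.8 87.4  0.8] F [ 0.09  0.34 -1.8 ] w 14.8 q7 [-0.13  0.4   0.06  2.12 -0.05  0.65 -1.44]
```

apply_moves([
  [[-1, 15, 0], 0, 0],
  [[-1, 15, 0], 0, 0],
  [[0, 15, 0], 0, 0],
  [[0, 0, 0], 0, 0],
])

```text
clock: 7.32
eef_pos: [482.0, 18.5, 193.7]
tool_rot: [-1.827, 1.545, 3.047]
force: [-0.4, 0.0, -2.8]
width: 15.3
```

```bash
python3 -c "
from h import *
loc(1.5,-1.8,190)
snap('wrist','w5');snap('side','s5')
im=cv2.imread('pics/s5.png');cv2.imwrite('pics/s5c.png',cv2.resize(im[140:310,190:360],(600,600),interpolation=2))"
```

```text
local -34.1 -1.3
t 7.33 pos [482.   18.5 193.7] x [-0.026  0.002 -1.   ] y [ 0.987  0.161 -0.025] zyaw -80.7 roll -0.2 shift [ 2.8 35.7  0.4] F [-0.43  0.03 -2.78] w 15.3 q7 [-0.14  0.46  0.06  1.99 -0.05  0.72 -1.45]
```

View pics/w5.png

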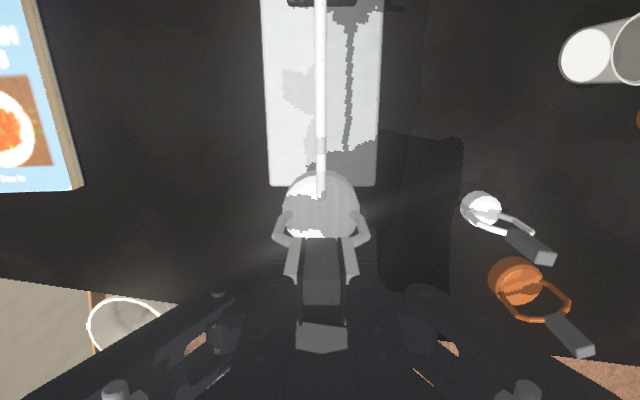

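View pics/s5c.png

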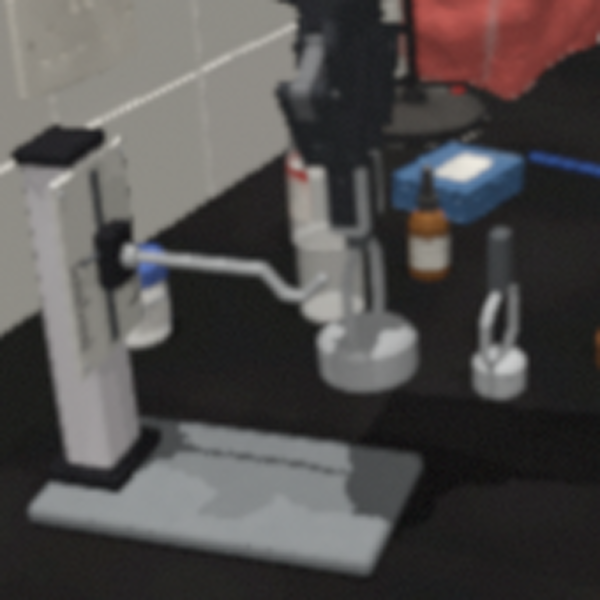

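The tip is at wrist (321,198), centred in the eye. In the side view the wire runs between the base and the arch, so I'll continue.

apply_moves([
  [[0, 11, 0], 0, 0],
  [[0, 11, 0], 0, 0],
  [[0, 11, 0], 0, 0],
  [[0, 0, 0], 0, 0],
])

```text
clock: 7.92
eef_pos: [514.4, 23.7, 192.6]
tool_rot: [-1.81, 1.542, 3.063]
force: [0.6, -0.5, -3.8]
width: 15.1
```

```bash
python3 -c "
from h import *
loc(1.5,-1.8,165)
snap('wrist','w6');snap('side','s6')
im=cv2.imread('pics/s6.png');cv2.imwrite('pics/s6c.png',cv2.resize(im[140:310,190:360],(600,600),interpolation=2))"
```

```text
local -1.3 -1.5
t 7.92 pos [514.4  23.7 192.6] x [-0.028  0.002 -1.   ] y [ 0.987  0.16  -0.028] zyaw -80.8 roll -0.3 shift [27.5  3.5  0.5] F [ 0.59 -0.52 -3.79] w 15.1 q7 [-0.14  0.5   0.06  1.91 -0.05  0.76 -1.46]
```

View pics/s6c.png

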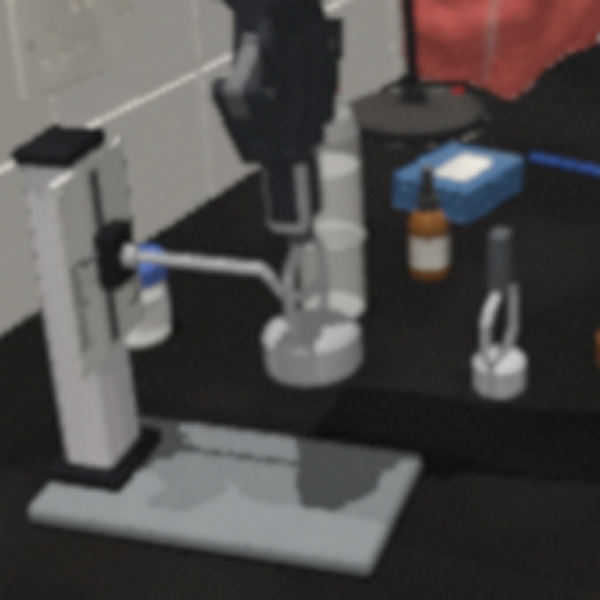

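View pics/w6.png

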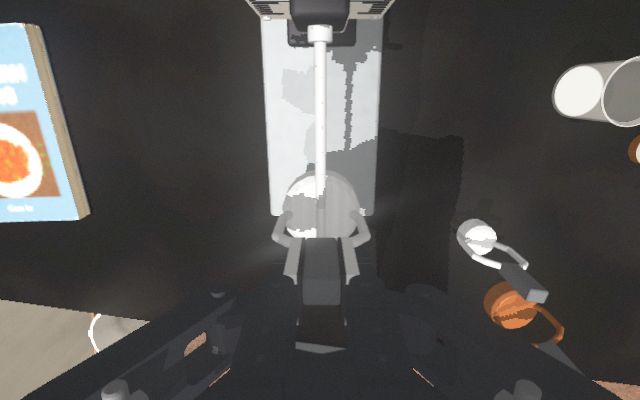

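apply_moves([
  [[8, 3, 0], 0, 0],
  [[8, 1, 0], 0, 0],
  [[6, 0, 0], 0, 0],
  [[0, 0, 0], 0, 0],
])

```text
clock: 8.52
eef_pos: [514.9, 23.9, 168.3]
tool_rot: [-1.784, 1.538, 3.089]
force: [0.3, -0.4, -2.6]
width: 15.0
```

```bash
python3 -c "
from h import *
loc(1.8,-1.8,160)"
```

```text
local -0.7 -1.4
t 8.53 pos [514.9  23.9 168.3] x [-0.033  0.002 -0.999] y [ 0.987  0.16  -0.032] zyaw -80.8 roll -0.3 shift [8.2 2.8 0.4] F [ 0.28 -0.35 -2.63] w 15.0 q7 [-0.14  0.54  0.06  1.93 -0.05  0.71 -1.46]
```

apply_moves([
  [[2, 3, 0], 0, 0],
  [[3, 1, 0], 0, 0],
  [[3, 0, 0], 0, 0],
  [[0, 0, 0], 0, 0],
  [[0, 0, 0], 0, 0],
])

```text
clock: 9.15
eef_pos: [519.3, 24.7, 160.0]
tool_rot: [-1.792, 1.539, 3.081]
force: [-0.2, -0.2, -1.8]
width: 15.3
```

```bash
python3 -c "
from h import *
loc(1.8,-1.8,150)"
```

```text
local 3.7 -1.4
t 9.15 pos [519.3  24.7 160. ] x [-0.032  0.002 -0.999] y [ 0.987  0.16  -0.031] zyaw -80.8 roll -0.3 shift [10.1 -1.6  0.5] F [-0.17 -0.23 -1.83] w 15.3 q7 [-0.14  0.56  0.06  1.92 -0.05  0.69 -1.45]
```

apply_moves([
  [[2, -1, 0], 0, 0],
  [[2, 0, 0], 0, 0],
  [[2, 0, 0], 0, 0],
  [[0, 0, 0], 0, 0],
  [[0, 0, 0], 0, 0],
])

```text
clock: 9.78
eef_pos: [518.7, 24.6, 154.2]
tool_rot: [-1.804, 1.541, 3.069]
force: [0.5, 0.4, -1.3]
width: 14.9
```

```bash
python3 -c "
from h import *
loc(1.8,-1.8,148)
snap('side','s7');snap('wrist','w7')
print(np.mean([ (eyes.get_image('side'),status.read_state()['force'])[1] for _ in range(3)],0))
im=cv2.imread('pics/s7.png');cv2.imwrite('pics/s7c.png',cv2.resize(im[170:290,190:310],(600,600),interpolation=2))"
```

```text
local 3.1 -1.3
t 9.78 pos [518.7  24.6 154.2] x [-0.03   0.002 -1.   ] y [ 0.987  0.16  -0.029] zyaw -80.8 roll -0.3 shift [ 6.2 -1.1  0.6] F [ 0.49  0.43 -1.32] w 14.9 q7 [-0.14  0.56  0.06  1.93 -0.06  0.68 -1.45]
[ 0.40168103  0.84414516 -1.63521113]
```

View pics/s7c.png

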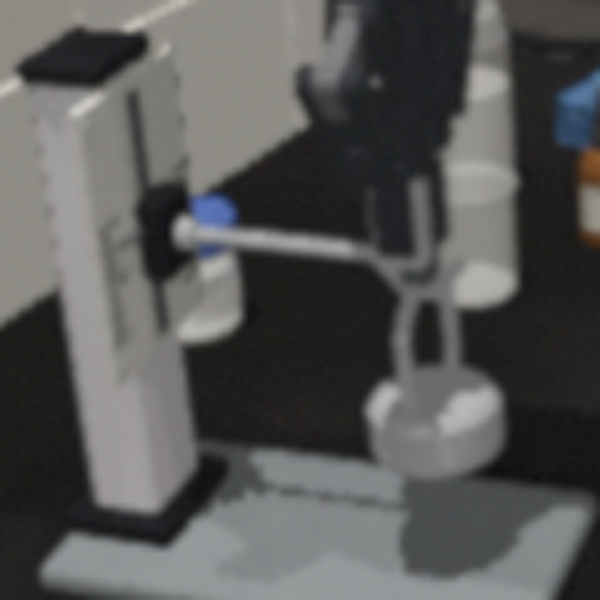

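The hook has sunk about 9 mm and the eye sits in the dip. I'll continue down.

apply_moves([
  [[2, 0, 0], 0, 0],
  [[2, -1, 0], 0, 0],
  [[2, 0, 0], 0, 0],
  [[1, 0, 0], 0, 0],
  [[0, 0, 0], 0, 0],
  [[0, 0, 0], 0, 0],
])

```text
clock: 10.78
eef_pos: [518.5, 24.6, 147.2]
tool_rot: [-1.819, 1.543, 3.054]
force: [0.3, -0.2, 0.2]
width: 15.0
```

```bash
cat > m.py <<'E'
from h import *
import sys
loc(1.8,-1.8,145)
fs=[]
for n in ['side','scene','wrist']:
    im,d,p=snap(n,n+sys.argv[1]); fs.append(status.read_state()['force'])
    P=cloud(d,p).reshape(-1,3);P=P[np.isfinite(P).all(1)]
    L=np.c_[(P[:,:2]-S)@U,(P[:,:2]-S)@V,P[:,2]]
    for lo,hi in [(30,60),(60,90)]:
        k=L[(L[:,0]>lo)&(L[:,0]<hi)&(abs(L[:,1])<8)&(L[:,2]>115)&(L[:,2]<170)]
        if len(k): print(n,lo,len(k),'arm z',np.median(k[:,2]).round(1), k[:,2].max().round(1))
print(np.mean(fs,0).round(2))
im=cv2.imread('pics/side%s.png'%sys.argv[1]);cv2.imwrite('pics/c%s.png'%sys.argv[1],cv2.resize(im[170:290,190:310],(600,600),interpolation=2))
E
python3 m.py 8
```

```text
local 3.0 -1.3
t 10.78 pos [518.5  24.6 147.2] x [-0.028  0.002 -1.   ] y [ 0.987  0.16  -0.027] zyaw -80.8 roll -0.3 shift [ 2.2 -1.1  0.5] F [ 0.29 -0.24  0.17] w 15.0 q7 [-0.14  0.57  0.05  1.94 -0.06  0.66 -1.45]
side 30 41 arm z 145.9 147.5
side 60 41 arm z 146.0 148.7
scene 30 44 arm z 146.5 149.0
scene 60 38 arm z 146.2 148.5
wrist 30 845 arm z 147.5 149.6
wrist 60 1083 arm z 147.5 150.0
[ 0.72  0.46 -0.77]
```

apply_moves([
  [[1.5, 0, 0], 0, 0],
  [[1, 0, 0], 0, 0],
  [[0, 0, 0], 0, 0],
  [[0, 0, 0], 0, 0],
])

```text
clock: 11.42
eef_pos: [518.6, 24.6, 144.7]
tool_rot: [-1.821, 1.543, 3.052]
force: [1.1, 0.1, -0.2]
width: 15.0
```

```bash
python3 m.py 9
```

```text
local 3.0 -1.3
t 11.43 pos [518.6  24.6 144.7] x [-0.027  0.002 -1.   ] y [ 0.987  0.16  -0.027] zyaw -80.8 roll -0.3 shift [-0.3 -1.2  0.5] F [ 1.05  0.11 -0.21] w 15.0 q7 [-0.13  0.58  0.05  1.94 -0.06  0.65 -1.45]
side 30 42 arm z 143.3 145.5
side 60 42 arm z 143.3 145.2
scene 30 39 arm z 143.7 146.3
scene 60 39 arm z 143.5 146.7
wrist 30 846 arm z 145.0 147.9
wrist 60 1080 arm z 144.9 147.5
[0.14 0.31 0.23]
```

View pics/c9.png

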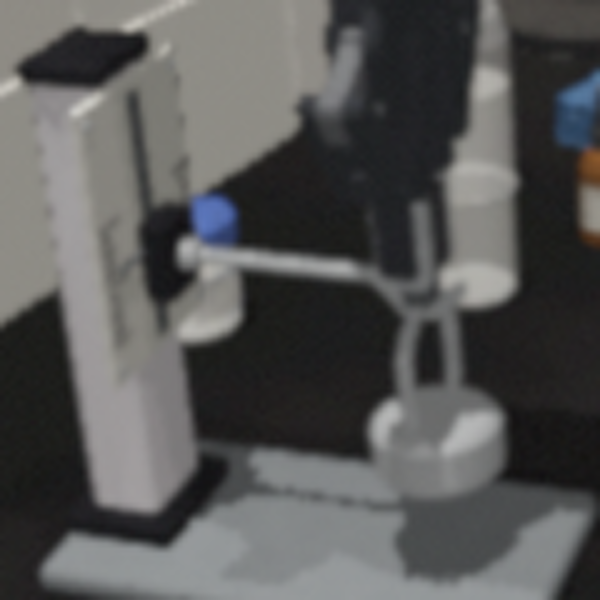

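View pics/wrist9.png

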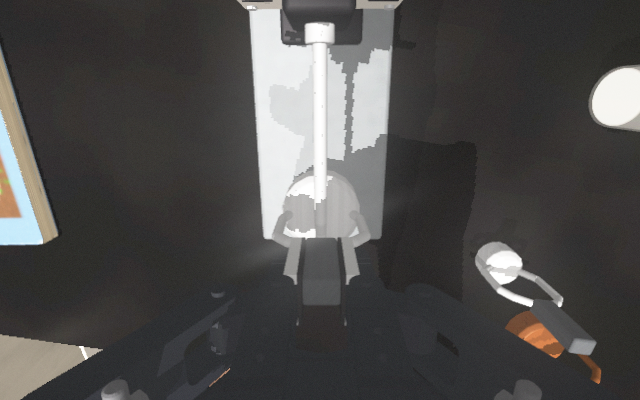

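The hook has dipped about 18.5 mm and the wrist force is about 0 N, so the hook carries the weight. Releasing.

apply_moves([
  [[0, 0, 0], 0, 25],
  [[0, 0, 0], 0, 40],
  [[0, 0, 0], 0, 60],
  [[0, 0, 0], 0, 60],
  [[0, 0, 0], 0, 60],
])

```text
clock: 12.2
eef_pos: [517.9, 24.4, 144.6]
tool_rot: [-1.806, 1.542, 3.067]
force: [0.4, 0.1, -0.0]
width: 59.9
```

```bash
python3 m.py 10
```

```text
local 2.3 -1.4
t 12.2 pos [517.9  24.4 144.6] x [-0.029  0.002 -1.   ] y [ 0.987  0.16  -0.028] zyaw -80.8 roll -0.3 shift [-0.4 -0.5  0.4] F [ 0.44  0.06 -0.04] w 59.9 q7 [-0.13  0.58  0.05  1.94 -0.06  0.65 -1.45]
side 30 42 arm z 143.3 145.6
side 60 42 arm z 143.1 145.8
scene 60 17 arm z 143.6 145.4
wrist 30 858 arm z 144.7 147.0
wrist 60 1049 arm z 144.7 147.0
[0.36 0.15 0.07]
```

View pics/wrist10.png

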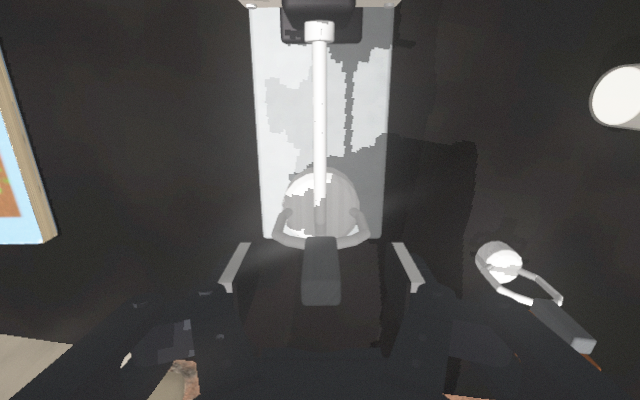

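View pics/c10.png

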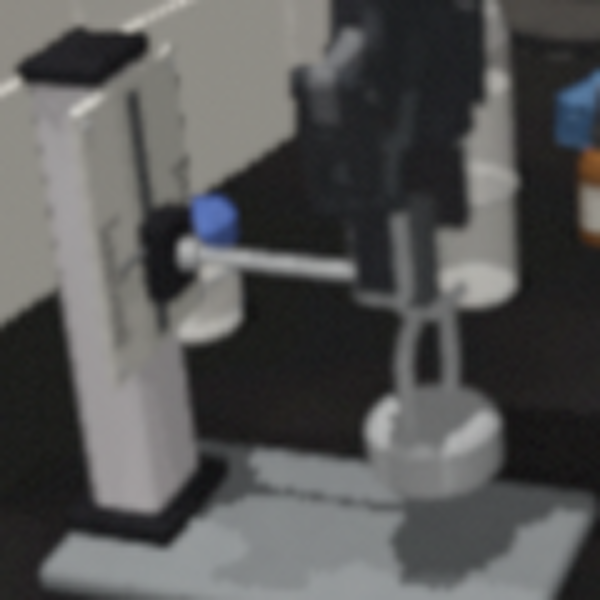

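The weight hangs free between the open fingers and the hook did not move. I'll retreat straight up with the fingers apart and let it settle.

apply_moves([
  [[-5, 0, 0], 0, 60],
  [[-15, 0, 0], 0, 60],
  [[-25, 0, 0], 0, 60],
  [[-30, 0, 0], 0, 60],
  [[-40, 0, 0], 0, 60],
  [[-40, 0, 0], 0, 60],
  [[0, 0, 0], 0, 60],
  [[0, 0, 0], 0, 60],
  [[0, 0, 0], 0, 60],
  [[0, 0, 0], 0, 60],
])

```text
clock: 13.6
eef_pos: [521.8, 23.8, 309.6]
tool_rot: [-1.823, 1.545, 3.049]
force: [-0.7, 0.5, -0.8]
width: 59.9
```

apply_moves([
  [[0, 0, 0], 0, 60],
  [[0, 0, 0], 0, 60],
  [[0, 0, 0], 0, 60],
  [[0, 0, 0], 0, 60],
  [[0, 0, 0], 0, 60],
  [[0, 0, 0], 0, 60],
  [[0, 0, 0], 0, 60],
  [[0, 0, 0], 0, 60],
  [[0, 0, 0], 0, 60],
  [[0, 0, 0], 0, 60],
])

```text
clock: 14.85
eef_pos: [521.2, 23.8, 308.2]
tool_rot: [-1.801, 1.542, 3.071]
force: [-0.2, -0.1, -0.0]
width: 59.5
```

```bash
python3 m.py 11; python3 m.py 12; python3 - <<'E'
from h import *
a=load('side11')[0].astype(int);b=load('side12')[0].astype(int); print('diff',abs(a-b)[170:290,190:310].mean())
for f in ['side0','scene0','side12','scene12']:
    im,d,p=load(f);P=cloud(d,p).reshape(-1,3);P=P[np.isfinite(P).all(1)]
    k=P[(np.hypot(P[:,0]-464,P[:,1]+149)<40)&(P[:,2]>10)&(P[:,2]<125)]; g=k[k[:,2]>84]; print(f,'small',k.mean(0).round(1),'grip',g.mean(0).round(1))
for f in ['side12','scene12']:
    im,d,p=load(f);P=cloud(d,p).reshape(-1,3);P=P[np.isfinite(P).all(1)]
    L=np.c_[(P[:,:2]-S)@U,(P[:,:2]-S)@V,P[:,2]]; k=L[(np.hypot(L[:,0],L[:,1])<32)]
    for lo,hi in [(52,84),(86,118),(144,178)]:
        q=k[(k[:,2]>lo)&(k[:,2]<hi)]; print(f,lo,len(q),q.mean(0).round(1),q.min(0).round(),q.max(0).round())
E
```

```text
local 5.5 -2.6
t 14.85 pos [521.2  23.8 308.2] x [-0.029  0.002 -1.   ] y [ 0.987  0.16  -0.028] zyaw -80.8 roll -0.3 shift [163.3   0.9   0.3] F [-0.21 -0.09 -0.04] w 59.5 q7 [-0.15  0.38  0.08  1.74 -0.04  1.05 -1.47]
side 30 42 arm z 143.1 145.6
side 60 40 arm z 142.9 145.5
scene 30 44 arm z 143.1 145.5
scene 60 39 arm z 143.7 145.9
wrist 30 192 arm z 144.9 146.5
wrist 60 210 arm z 144.9 146.9
[-0.41 -0.22 -0.06]
local 5.4 -2.6
t 15.0 pos [521.2  23.8 308.3] x [-0.029  0.002 -1.   ] y [ 0.987  0.16  -0.028] zyaw -80.8 roll -0.3 shift [163.3   0.9   0.3] F [-0.3  -0.3   0.11] w 60.2 q7 [-0.15  0.38  0.08  1.74 -0.04  1.05 -1.47]
side 30 41 arm z 142.8 145.4
side 60 41 arm z 143.1 145.1
scene 30 43 arm z 143.3 145.6
scene 60 39 arm z 143.1 146.0
wrist 30 193 arm z 144.7 147.2
wrist 60 209 arm z 144.9 146.9
[-0.24  0.23  0.03]
diff 0.7567592592592592
side0 small [ 463.4 -147.    56.3] grip [ 464.  -147.9  104.2]
scene0 small [ 462.4 -149.4   57.1] grip [ 463.1 -149.9  105.4]
side12 small [ 463.5 -147.1   56.1] grip [ 464.2 -148.4  104.2]
scene12 small [ 462.3 -149.4   57. ] grip [ 463.1 -149.9  105.1]
side12 52 449 [-6.9 10.6 74.9] [-29. -24.  57.] [24. 27. 84.]
side12 86 73 [ -1.5   4.8 101.9] [ -5. -28.  86.] [  2.  28. 117.]
side12 144 127 [1.000e-01 3.200e+00 1.614e+02] [ -5.  -8. 144.] [ 31.   9. 177.]
scene12 52 534 [-6.9  6.5 76.1] [-28. -24.  57.] [26. 28. 84.]
scene12 86 64 [ -1.    3.5 101.4] [ -3. -27.  87.] [  2.  30. 118.]
scene12 144 160 [ -0.3   2.1 162.6] [ -6.  -8. 144.] [ 30.   8. 177.]
```

View pics/c12.png

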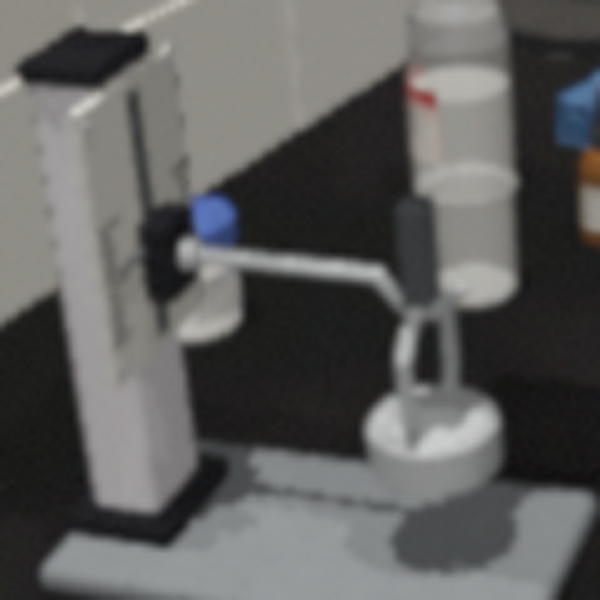

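The weight hangs still by its eye in the dip, and the small weight is where it was. Handing in.

```bash
python3 -c "
from h import *
print(ctrl.finish_job())"
```

```text
the job is handed in; nothing more can be done
None
```

I hung the large steel weight in the dip of the balance's hook and handed the job in at about 15 s. No verdict is reported, so the checks below are my own.

- **Lowering:** I gripped the weight by its grip block and kept hold while the hook sank to about 18.5 mm. By then the wrist force was about 0 N, so the hook carried the weight. Only then did I open the fingers and go straight up.
- **Hook:** it stands dipped about 18–19 mm, and two pictures 0.15 s apart show no movement.
- **Large weight:** it hangs upright on the dip to within about 2 mm.
- **Small weight and gripper:** the small weight is unmoved to within 0.5 mm. The gripper is well clear of everything, with its tips about 300 mm above the bench.
- **Disagreements between views:** the wrist and fixed cameras differed by 1–4 mm on the positions of the weight and hook. The tool also drifted to a tilt of about 1.5–2 deg during the moves. Neither affected the hang.

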